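# Strip the weights and caul plate off a cured patch repair

## Task

The patch on the little carbon sandwich panel has cured, so take the clamping stack apart: put each steel weight back down in the foam pocket of the weight case that is cut for it, and lay the aluminium caul plate flat in the middle of the steel wipe-down tray. Set the panel itself, patch side up, in the middle of the scale's pan. Put everything down without dropping it, and leave it all released.

Things in the scene. Friction and masses are not known exactly. Their poses are not given: they have to be found in the camera images.
- weight_small: The smallest of three plain bright steel disc weights, 32 mm across and 16 mm high, 100 g, on top of the stack. Origin: centre of its underside, z up.
- weight_medium: The middle steel disc weight, 46 mm across and 15.5 mm high, 200 g, under the small one. Origin: centre of its underside, z up.
- weight_large: The largest steel disc weight, 60 mm across and 23 mm high, 500 g, under the middle one, standing on the caul plate. Origin: centre of its underside, z up.
- caul_plate: The aluminium caul plate (pressure plate), a flat rectangular plate 56 mm (own x) by 96 mm (own y) by 10 mm thick, about 145 g, loose under the weights and on the panel's patch (not stuck). Origin: centre of its underside, z up.
- panel: Bottom of the stack: sandwich panel, black carbon skins on a brown core, 62 (own x) x 150 (own y) x 12 mm, about 130 g, pale patch 50 x 86 x 2 mm on the middle of its top (hidden under the caul plate; both ends of the panel show). Loose on a fixed aluminium board 12 mm thick, about 25 mm of it free along each long side. Origin: centre of underside, z up (patch side).
- seat_large: Fixed foam insert 96 x 96 x 20 mm with the largest round pocket (for the large weight), 72 mm across, 6 mm deep, blue floor. Origin: centre of its underside, 4 mm over the table; pocket floor 14 mm, top face 20 mm above it. The inserts lie in any order in a low black case, rim flush, in a row along own y: grasp across own x to miss the neighbours. The foam is rigid: keep fingertips above it.
- seat_medium: Foam insert with the middle-sized round pocket, for the medium weight: as seat_large, but the pocket is 57 mm across (6 mm deep, floor 14 mm above the origin).
- seat_small: Foam insert with the smallest round pocket, for the small weight: as seat_large, but the pocket is 44 mm across (6 mm deep, floor 14 mm above the origin).
- wipe_tray: Shallow open stainless steel tray, fixed on the table, 140 mm (own x) by 190 mm (own y) outside, walls 3 mm thick and 18 mm high, floor 3 mm thick. Origin: centre of its underside, z up; the inner floor is 3 mm above the origin.
- scale: Grey bench scale, fixed on the table, with a flat rectangular steel pan 150 mm (own x) by 170 mm (own y); the grey housing with the small display sticks out beyond the pan on the own -x side, lower than the pan. The pan does not move under load. Origin: on the table under the middle of the pan, z up; the pan's top face is 50 mm above the origin.
Mind the look-alikes: they are no part of the job. Leave any green or yellow look-alike of the weight_small alone.

How it is judged:
By the outcome, as a careful person would: the job done as asked, in the order asked, and still so for the second after the job is handed in, with the robot touching nothing.
It also fails if it takes over 120 s, if anything falls off the work surface, if the arm or the gripper's body presses on something with over 40 N, if the wrist force passes 120 N, or if a joint passes its speed limit or range.

## Robot

A 6-joint arm with a two-finger parallel gripper is mounted at the origin on the work surface. World frame = base frame: x ahead of the robot, y to its left, z up, the work surface at z = 0. Lengths are in m, angles in rad, forces in N, time in s.
With the tool pointing down it reaches from about 0.15 to 0.775 m from the base axis. Payload 6.1 kg.
Tool frame: the origin (TCP) lies midway between the tips of the shut fingers; the grasp point (between the pads) lies 19 mm behind it (arm.pinch_z is the distance from the TCP to the grasp point, in m); z points along the fingers, y is the line along which they close (so a half turn about z gives the same grasp; the last joint's range is limited). The gripper opens to 85 mm and grips with 20 to 120 N. Pads are 22 mm wide; open, the fingers measure 114 mm over their backs; the gripper's body (76 mm by 85 mm) begins 54 mm behind the grasp point. The pads swing forward as they close: fully open they stand 13 mm farther back than shut.
Start: joints at [1.184, 0.126, -0.04, 1.405, 0, 1.571], TCP at [0.198, 0.486, 0.231] pointing down, gripper open.
Joint ranges: [-2.72, 2.72], [-0.95, 1.95], [-1.27, 1.35], [-1.78, 2.02], [-1.46, 1.47], [-3.14, 3.14]. Speed limits (rad/s): [2.39, 2.39, 3.01, 3.14, 3.14, 3.14].

## Interface

Orientations are given as a unit quaternion [w, x, y, z].
In Python, from station import status, eyes, sign_off, arm gives the robot as it stands. The module is installed in compiled form; this text tells all that it offers.
- The arm moves only by the tool step_arm, never from a script. Its argument "increments" is a list of rows, each an object with "delta_pos": the shift along the world's x, y, z in m, a list of three; "yaw": the turn about the world's z in degrees; "jaw": the opening, from 0 (shut) to 1 (fully open). A call has 1 to 10 rows; each row is the pose to reach, as a shift and turn from the pose commanded when the call began; what a row does not reach only later rows make up. A row lasts 1/8 s, in which the tool goes at most 62.5 mm and 10.7 degrees, less where a joint would pass 70% of its speed; a pose out of reach is approached as far as the arm can. A call with a gripper value outside its range is refused whole. The fingers move at their own pace and stop on an object; the grip force is fixed at half the most. Time passes only in rows, so rows that repeat a pose let the fingers close. It gives the time, the measured TCP pose, the force, the opening and the grip force at its end, in the units of the state.
- status.sense(): the state, without advancing time (a new reading comes with each control period).
- eyes.get_image(name): name is "side" or "top" or "wrist"; returns the picture (384x512x3 uint8, red, green, blue); there is no depth.
- eyes.camera_params(name): a dict with "fx", "fy", "cx", "cy" (pixels), "R" (3x3) and "t" (3): a world point X has camera coordinates R X + t. Camera axes: x right, y down, z forward; pixel columns grow to the right and rows downward; lengths in m; the calibration is good to about 2 mm. A picture is of the moment at which its call begins: read the wrist's pose just before it. camera_params takes no time and is no camera call; for the wrist camera it gives the pose at the moment of the call.
- sign_off(): hands the job in; it is judged then, once.
The state is a dict: "time_s": time; "joint_positions": joint angles; "joint_vel": joint speeds; "tau": joint torques, N m; "position": TCP position; "tool_rot": TCP orientation; "ft_force": force on the tool from outside, world axes, zero at the start; "wrist_torque": the same for the moment, N m; "grip_width": finger opening in m; "gripper_force": force on a finger pad.
Only numpy, scipy, OpenCV 4.12 (cv2) and the standard library are available. Lean on these libraries where they do the work, as an engineer would, in place of code of your own. Each camera call takes 0.05 s, during which the arm holds its last target. There are 200 camera calls.

## Working session

There is one attempt and no reset: what is moved stays moved. The work goes in short steps, Python scripts to look and compute and a tool call to move; the robot and the scene stay as the last step left them, time stands still between calls to the robot, and variables do not carry over. Pictures are saved under pics/ and viewed, at most 14 in all, crops included, and the job is handed in when it is done.

Besides the shell and the picture viewer there is one more tool, called after "Emit:" as name([rows], argument=value, ...), one row to a line, values as JSON. step_arm: Moves the arm, as the interface text tells. Its arguments: {"type":"object","properties":{"increments":{"type":"array","items":{"type":"object","properties":{"delta_pos":{"type":"array","items":{"type":"number"}},"yaw":{"type":"number"},"jaw":{"type":"number"}}}}},"required":["increments"]}

```bash
mkdir -p pics; ls
cat > h.py <<'E'
import numpy as np, cv2
from station import status, eyes, sign_off, arm
def snap(n,f):
    p=eyes.camera_params(n); im=eyes.get_image(n); cv2.imwrite(f'pics/{f}.png',im[:,:,::-1]); np.savez(f'pics/{f}.npz',**{k:np.array(v) for k,v in p.items()}); return im,p
def load(f):
    return cv2.imread(f'pics/{f}.png')[:,:,::-1].copy(), dict(np.load(f'pics/{f}.npz'))
def cast(p,uv,z):
    uv=np.atleast_2d(np.array(uv,float)); R=np.array(p['R']);t=np.array(p['t'])
    d=np.c_[(uv[:,0]-p['cx'])/p['fx'],(uv[:,1]-p['cy'])/p['fy'],np.ones(len(uv))]@R
    c=-R.T@t
    return c+d*((z-c[2])/d[:,2])[:,None]
def proj(p,X):
    X=np.atleast_2d(X)@np.array(p['R']).T+np.array(p['t'])
    return np.c_[p['fx']*X[:,0]/X[:,2]+p['cx'],p['fy']*X[:,1]/X[:,2]+p['cy']]
E
python3 - <<'E'
from h import *
for n in ('top','side'):
    im,p=snap(n,n+'0'); print(n,{k:np.round(v,3).tolist() for k,v in p.items()}, np.round(-np.array(p['R']).T@p['t'],3))
s=status.sense(); print(s)
E
```

```text
pics
top {'fx': 446.003, 'fy': 446.003, 'cx': 257.688, 'cy': 181.846, 'R': [[0.024, -1.0, 0.005], [-0.986, -0.024, -0.162], [0.162, -0.001, -0.987]], 't': [0.083, 0.501, 1.125]} [0.309 0.096 1.191]
side {'fx': 350.002, 'fy': 350.002, 'cx': 252.217, 'cy': 185.993, 'R': [[-0.951, -0.309, -0.011], [-0.187, 0.602, -0.776], [0.246, -0.736, -0.63]], 't': [0.491, 0.096, 1.002]} [0.238 0.832 0.711]
{'time_s': 0.1, 'joint_positions': array([ 1.18398711e+00,  1.26307294e-01, -4.04893575e-02,  1.40540798e+00,
       -2.00663301e-05,  1.57074036e+00]), 'joint_vel': array([ 1.58249511e-03, -5.30583015e-04,  1.43670449e-03,  1.68700719e-03,
       -1.91160593e-04,  9.27801990e-05]), 'tau': array([ 3.65661945e-04, -4.36897552e+01,  3.53608882e+01,  1.34816556e-02,
       -2.75994421e-05,  6.02541164e-06]), 'position': array([0.19791601, 0.48587059, 0.23062093]), 'tool_rot': array([-1.25512411e-04,  1.92173617e-01,  9.81360691e-01, -6.92949916e-04]), 'ft_force': array([0.64679551, 0.16697875, 0.09008016]), 'wrist_torque': array([ 0.04881368,  0.02225182, -0.01072479]), 'gripper_force': 0.0, 'grip_width': 0.08519393616161963}
```

View pics/top0.png

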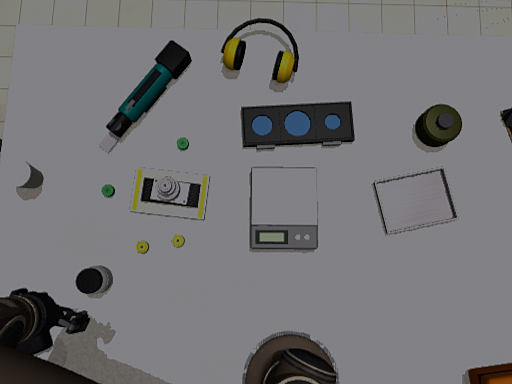

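View pics/side0.png

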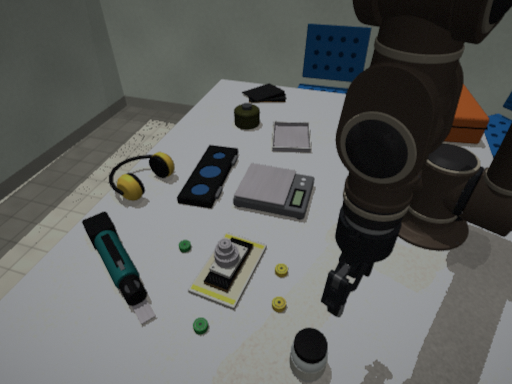

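The top view shows the stack at about (168,189) on its board. The case's pockets are medium (262,125), large (297,123) and small (333,121). The scale pan is at (283,196) and the tray at (415,200). The side view agrees, with the look-alike rings lying loose around the board.

Run:
```python
from h import *
for n in ('top0','side0'):
    im,p=load(n); hsv=cv2.cvtColor(im,cv2.COLOR_RGB2HSV)
    m=cv2.inRange(hsv,(100,80,60),(125,255,255))
    c,_=cv2.findContours(m,cv2.RETR_EXTERNAL,cv2.CHAIN_APPROX_NONE)
    for k in c:
        if cv2.contourArea(k)>60 :
            e=cv2.fitEllipse(k); print(n,np.round(e[0],1),np.round(e[1],1),np.round(cast(p,[e[0]],0.018)[0],4))
im,p=load('top0');g=cv2.cvtColor(im,cv2.COLOR_RGB2GRAY);hsv=cv2.cvtColor(im,cv2.COLOR_RGB2HSV)
# scale housing, tray, crops upscaled
def up(a,b,c,d,s): return cv2.resize(im[b:d,a:c,::-1],None,fx=s,fy=s,interpolation=cv2.INTER_CUBIC)
a=up(115,155,225,255,4); b=up(235,155,335,255,4)
c=up(365,155,465,255,4); d=up(235,95,365,155,3)
W=np.zeros((600,800,3),np.uint8)
a=cv2.resize(a,(400,364));W[:300,:400]=cv2.resize(up(120,160,220,235,4),(400,300));W[:300,400:]=cv2.resize(up(235,160,335,235,4),(400,300));W[300:,:400]=cv2.resize(up(365,160,465,235,4),(400,300));W[300:480,400:790]=d
cv2.imwrite('pics/crop1.png',W)
```

```text
top0 [261.6 125.2] [19.3 19.6] [0.6588 0.0884 0.018 ]
top0 [332.1 121.6] [14.2 14.9] [ 0.6738 -0.1034  0.018 ]
top0 [296.8 123.4] [24.4 25.2] [ 0.6663 -0.0074  0.018 ]
side0 [199.8 189.1] [10. 17.] [0.6601 0.085  0.018 ]
side0 [210.  171.3] [11.  20.5] [ 0.6669 -0.0105  0.018 ]
side0 [496.4 130. ] [21.3 42.4] [-0.285 -0.584  0.018]
side0 [325.4  88.4] [ 4.7 68.1] [ 0.4038 -0.7834  0.018 ]
side0 [333.4  56.4] [52. 61.] [ 0.4289 -1.2391  0.018 ]
```

View pics/crop1.png

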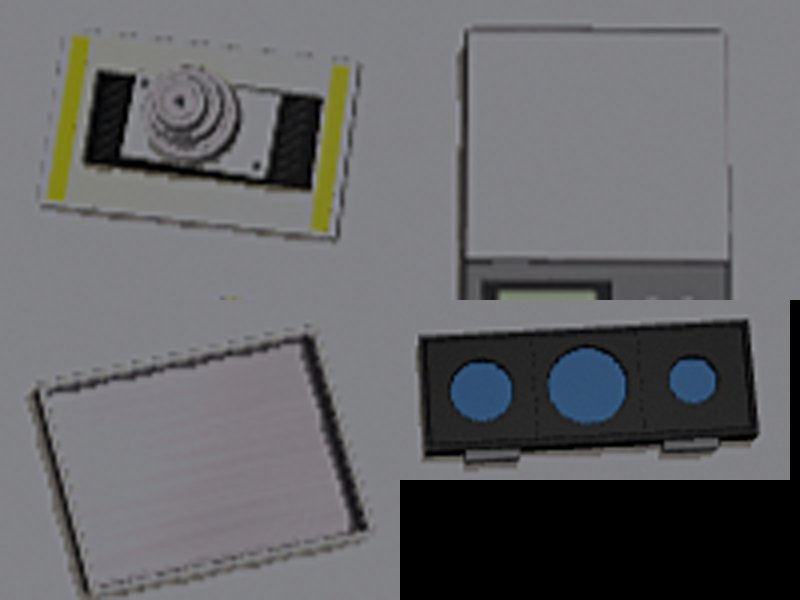

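The crop shows the stack's panel with its corners at (144,178), (200,184), (197,207) and (141,200). The pan's corners are at (251,167) to (317,225). The tray's rim corners are at (374,182), (443,168), (456,217) and (386,234).

Run:
```python
from h import *
im,p=load('top0')
for n,q,z in (('panel',[(144.25,178),(200.5,184.2),(197.5,207),(141.2,200.5)],.024),('pan',[(251.5,167.5),(316.3,167.5),(317,225),(251,225)],.05),('tray',[(373.75,182),(443.25,168),(456.5,217),(386.25,234.5)],.018),('small',[(165,185)],.0905)):
    X=cast(p,q,z)[:,:2]; print(n,np.round(X,4).tolist(),X.mean(0).round(4))
    if len(q)>1:
        d=np.roll(X,-1,0)-X; print(' len',np.hypot(*d.T).round(4),'ang',np.degrees(np.arctan2(d[:,1],d[:,0])).round(1))
```

```text
panel [[0.5044, 0.3965], [0.4914, 0.2467], [0.4307, 0.2519], [0.4442, 0.4006]] [0.4677 0.3239]
 len [0.1504 0.061  0.1494 0.0603] ang [-95.  175.1  84.8  -3.9]
pan [[0.5346, 0.1125], [0.5388, -0.0564], [0.3892, -0.0586], [0.3852, 0.1099]] [0.4619 0.0268]
 len [0.169  0.1496 0.1685 0.1495] ang [ -88.6 -179.2   91.4    1. ]
tray [[0.5095, -0.2141], [0.5522, -0.4016], [0.4213, -0.4307], [0.371, -0.2443]] [ 0.4635 -0.3227]
 len [0.1922 0.1341 0.1931 0.1418] ang [ -77.2 -167.4  105.1   12.3]
small [[0.4769, 0.3265]] [0.4769 0.3265]
```

Emit:
step_arm([
  {"delta_pos":[0.05,-0.03,0.05]},
  {"delta_pos":[0.1,-0.06,0.09]},
  {"delta_pos":[0.15,-0.09,0.12]},
  {"delta_pos":[0.2,-0.11,0.12]},
  {"delta_pos":[0.2,-0.11,0.12]},
  {"delta_pos":[0.2,-0.11,0.12]},
])

```text
invalid input at $.increments[0]: expected keys delta_pos, yaw, jaw
```

Emit:
step_arm([
  {"delta_pos":[0.05,-0.03,0.04],"yaw":-10,"jaw":1},
  {"delta_pos":[0.1,-0.06,0.08],"yaw":-20,"jaw":1},
  {"delta_pos":[0.15,-0.09,0.1],"yaw":-30,"jaw":1},
  {"delta_pos":[0.2,-0.12,0.1],"yaw":-40,"jaw":1},
  {"delta_pos":[0.24,-0.14,0.1],"yaw":-50,"jaw":1},
  {"delta_pos":[0.27,-0.16,0.1],"yaw":-60,"jaw":1},
  {"delta_pos":[0.275,-0.16,0.1],"yaw":-70,"jaw":1},
  {"delta_pos":[0.275,-0.16,0.1],"yaw":-73,"jaw":1},
  {"delta_pos":[0.275,-0.16,0.1],"yaw":-73,"jaw":1},
  {"delta_pos":[0.275,-0.16,0.1],"yaw":-73,"jaw":1},
])

```text
time_s: 1.35
position: [0.4729, 0.3262, 0.3311]
tool_rot: [-0.0, 0.738, 0.675, -0.0]
ft_force: [0.2, 0.5, -0.3]
grip_width: 0.0851
gripper_force: 0.0
```

Run:
```python
from h import *
s=status.sense(); print(s['time_s'],s['position'],s['tool_rot'],s['joint_positions'].round(3))
im,p=snap('wrist','w1'); print(np.round(-np.array(p['R']).T@p['t'],4)); print(np.round(p['R'],3)); print(p['fx'],p['cx'],p['cy'])
```

```text
1.35 [0.47288963 0.32624096 0.33108589] [-2.19305629e-05  7.37846930e-01  6.74968042e-01 -2.24797385e-04] [ 0.604  0.25   0.332  1.653 -0.     2.264]
[0.4788 0.3957 0.4729]
[[ 0.996 -0.088  0.   ]
 [-0.085 -0.958  0.275]
 [-0.024 -0.274 -0.961]]
282.96495589537034 253.15880273431983 193.32292139154362
```

View pics/w1.png

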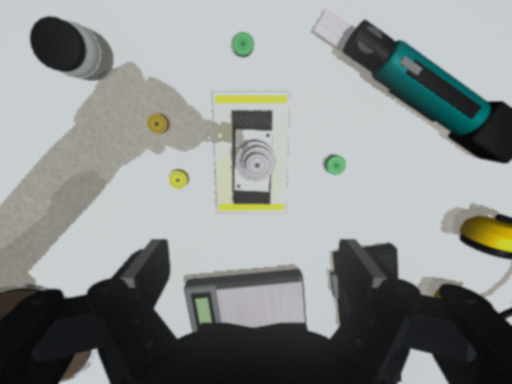

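The wrist view shows the stack at (252,155) with the small weight's top at (257,160). The closing line already runs across the panel. I'll come closer for a finer measurement.

Emit:
step_arm([
  {"delta_pos":[0,-0.03,-0.06],"yaw":0,"jaw":1},
  {"delta_pos":[0,-0.05,-0.12],"yaw":0,"jaw":1},
  {"delta_pos":[0,-0.05,-0.14],"yaw":0,"jaw":1},
  {"delta_pos":[0,-0.05,-0.14],"yaw":0,"jaw":1},
  {"delta_pos":[0,-0.05,-0.14],"yaw":0,"jaw":1},
])

```text
time_s: 2.02
position: [0.4736, 0.2769, 0.1929]
tool_rot: [0.0, 0.738, 0.675, 0.001]
ft_force: [0.2, -0.8, 0.4]
grip_width: 0.0852
gripper_force: 0.0
```

Run:
```python
from h import *
s=status.sense(); print(s['position'])
im,p=snap('wrist','w2')
u=proj(p,[.4737,.325,.06])[0].astype(int); a,b=u-[100,75]; a=max(a,0);b=max(b,0); print(a,b)
cv2.imwrite('pics/w2c.png',cv2.resize(im[b:b+150,a:a+200,::-1],None,fx=4,fy=4,interpolation=cv2.INTER_CUBIC))
```

```text
[0.47360134 0.27687628 0.19294119]
148 61
```

View pics/w2c.png

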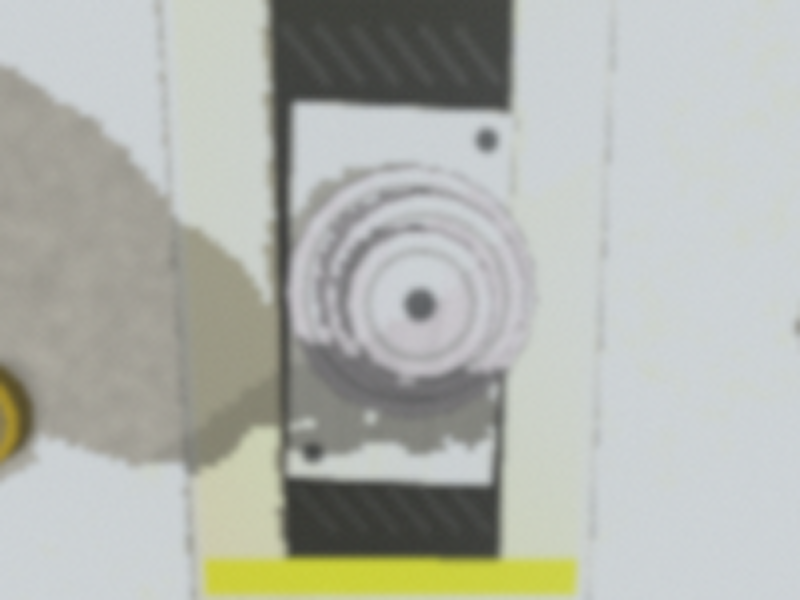

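The crop shows the small weight's centre dot at crop (420,304), the large disc spanning x 290–537, and the caul's corners at (292,100), (510,110), (492,487) and (288,480).

```bash
cat >> h.py <<'E'
def quad(X):
    d=np.roll(X,-1,0)-X
    print(' c',X.mean(0).round(4),'len',np.hypot(*d.T).round(4),'ang',np.degrees(np.arctan2(d[:,1],d[:,0])).round(1))
E
python3 - <<'E'
from h import *
im,p=load('w2'); f=lambda q:np.array(q,float)/4+[148-.375,61-.375]
print('small',cast(p,f([(420,304)]),.0905).round(4), 'edges',cast(p,f([(349,304),(490,304),(420,376)]),.0905).round(4)[:,:2].tolist())
print('large',cast(p,f([(290,285),(537,285),(413,163)]),.059).round(4)[:,:2].tolist())
print('med',cast(p,f([(315,295),(515,295),(420,190)]),.0745).round(4)[:,:2].tolist())
quad(cast(p,f([(292,100),(510,110),(492,487),(288,480)]),.036)[:,:2])
print('panel edges', cast(p,f([(272,50),(515,50),(288,530),(500,530)]),.024).round(4)[:,:2].tolist())
print(np.round(np.array(s:=status.sense()['position']),4))
E
```

```text
small [[0.4776 0.3267 0.0905]] edges [[0.4626, 0.328], [0.4925, 0.3253], [0.4763, 0.3114]]
large [[0.4469, 0.3314], [0.5057, 0.3261], [0.4787, 0.3563]]
med [[0.4541, 0.3295], [0.4991, 0.3255], [0.4797, 0.35]]
 c [0.4709 0.3232] len [0.0541 0.0963 0.0554 0.0967] ang [ -7.5 -96.8 172.9  82.5]
panel edges [[0.4453, 0.3881], [0.507, 0.3826], [0.434, 0.2615], [0.4943, 0.2561]]
[0.4739 0.2771 0.1933]
```

Emit:
step_arm([
  {"delta_pos":[0.004,0.05,-0.03],"yaw":0,"jaw":1},
  {"delta_pos":[0.004,0.05,-0.06],"yaw":0,"jaw":1},
  {"delta_pos":[0.004,0.05,-0.07],"yaw":0,"jaw":1},
  {"delta_pos":[0.004,0.05,-0.07],"yaw":0,"jaw":1},
  {"delta_pos":[0.004,0.05,-0.07],"yaw":0,"jaw":1},
])

```text
time_s: 2.7
position: [0.4779, 0.3264, 0.1231]
tool_rot: [0.0, 0.738, 0.674, 0.001]
ft_force: [0.2, 0.7, 0.4]
grip_width: 0.0855
gripper_force: 0.0
```

```bash
python3 -c "
from h import *
s=status.sense(); print(s['position'],s['time_s'])"
```

```text
[0.47788454 0.32641653 0.12311199] 2.7
```

Emit:
step_arm([
  {"delta_pos":[0,0,-0.02],"yaw":0,"jaw":1},
  {"delta_pos":[0,0,-0.04],"yaw":0,"jaw":1},
  {"delta_pos":[0,0,-0.04],"yaw":0,"jaw":0.6},
  {"delta_pos":[0,0,-0.04],"yaw":0,"jaw":0},
  {"delta_pos":[0,0,-0.04],"yaw":0,"jaw":0},
  {"delta_pos":[0,0,-0.04],"yaw":0,"jaw":0},
  {"delta_pos":[0,0,-0.04],"yaw":0,"jaw":0},
  {"delta_pos":[0,0,-0.04],"yaw":0,"jaw":0},
])

```text
time_s: 3.7
position: [0.4779, 0.3267, 0.0831]
tool_rot: [0.0, 0.738, 0.675, 0.001]
ft_force: [-0.6, -1.6, 5.0]
grip_width: 0.0272
gripper_force: 58.7
```

Run:
```python
from h import *
im,p=snap('side','s2'); im2,p2=snap('wrist','w3')
u=proj(p,[.4777,.3267,.07])[0].astype(int); a,b=u-[32,28]
A=cv2.resize(im[b:b+56,a:a+64,::-1],(480,420),interpolation=cv2.INTER_CUBIC)
u=proj(p2,[.4777,.3267,.07])[0].astype(int); print(u); B=im2[max(0,u[1]-100):u[1]+100,u[0]-80:u[0]+80,::-1]; B=cv2.resize(B,(320,420))
cv2.imwrite('pics/c3.png',np.hstack([A,B]))
```

```text
[253 234]
```

View pics/c3.png

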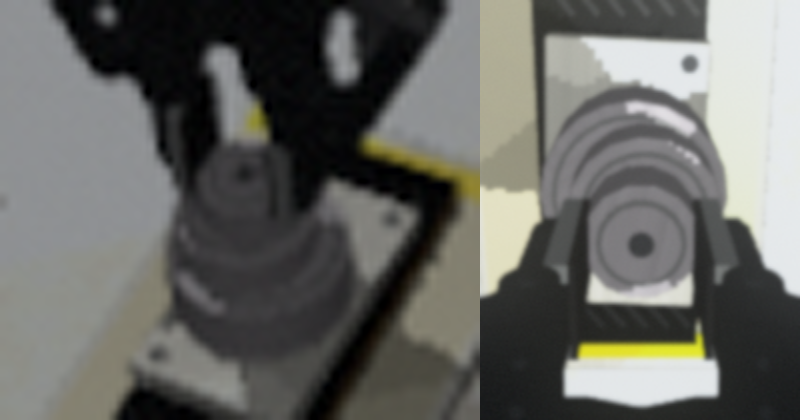

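The crops show both finger pads on the rim of the small weight, clear of the medium disc. Lifting it and carrying it over to the case.

Emit:
step_arm([
  {"delta_pos":[0,0,0.01],"yaw":0,"jaw":0},
  {"delta_pos":[0,0,0.04],"yaw":0,"jaw":0},
  {"delta_pos":[0.01,-0.03,0.08],"yaw":0,"jaw":0},
  {"delta_pos":[0.03,-0.075,0.11],"yaw":2,"jaw":0},
  {"delta_pos":[0.05,-0.125,0.13],"yaw":4,"jaw":0},
  {"delta_pos":[0.07,-0.175,0.13],"yaw":6,"jaw":0},
  {"delta_pos":[0.09,-0.225,0.13],"yaw":8,"jaw":0},
  {"delta_pos":[0.11,-0.275,0.13],"yaw":9.5,"jaw":0},
  {"delta_pos":[0.135,-0.32,0.13],"yaw":9.5,"jaw":0},
  {"delta_pos":[0.16,-0.365,0.13],"yaw":9.5,"jaw":0},
])

```text
time_s: 5.05
position: [0.6376, -0.0404, 0.2121]
tool_rot: [0.0, 0.68, 0.733, 0.0]
ft_force: [0.3, -1.4, -0.2]
grip_width: 0.0272
gripper_force: 59.3
```

Emit:
step_arm([
  {"delta_pos":[0.02,-0.04,0],"yaw":0,"jaw":0},
  {"delta_pos":[0.035,-0.065,0],"yaw":0,"jaw":0},
  {"delta_pos":[0.035,-0.065,0],"yaw":0,"jaw":0},
  {"delta_pos":[0.035,-0.065,0],"yaw":0,"jaw":0},
])

```text
time_s: 5.55
position: [0.6717, -0.1034, 0.2114]
tool_rot: [-0.0, 0.68, 0.733, 0.0]
ft_force: [-0.0, 0.3, -1.2]
grip_width: 0.0271
gripper_force: 59.3
```

```bash
cat > m.py <<'E'
from h import *
def blues(f,n='wrist'):
    s=status.sense(); print('tcp',s['position'].round(4),s['tool_rot'].round(3),'w',round(s['grip_width'],4),s['ft_force'].round(1),'t',s['time_s'])
    im,p=snap(n,f); m=cv2.inRange(cv2.cvtColor(im,cv2.COLOR_RGB2HSV),(100,80,60),(125,255,255))
    c,_=cv2.findContours(m,cv2.RETR_EXTERNAL,cv2.CHAIN_APPROX_NONE)
    for k in c:
        if cv2.contourArea(k)>150:
            X=cast(p,k[:,0],.018)[:,:2].astype(np.float32); (o,r)=cv2.minEnclosingCircle(X*1000)
            print(np.round(k[:,0].mean(0)),'min',X.min(0).round(4),'max',X.max(0).round(4),'circ',np.round(o,1),round(r*2,1))
    return im,p
E
python3 -c "
from m import *
blues('w4')"
```

```text
tcp [ 0.6717 -0.1034  0.2114] [-0.     0.68   0.733  0.   ] w 0.0271 [-0.   0.3 -1.2] t 5.55
[256. 174.] min [ 0.6519 -0.128 ] max [ 0.6972 -0.0829] circ [ 674.6 -105.4] 46.0
[256.  88.] min [ 0.6304 -0.0458] max [0.7036 0.0279] circ [667.   -9.1] 74.2
[256.   7.] min [0.6329 0.0581] max [0.6875 0.0795] circ [660.2  76.5] 54.7
```

View pics/w4.png

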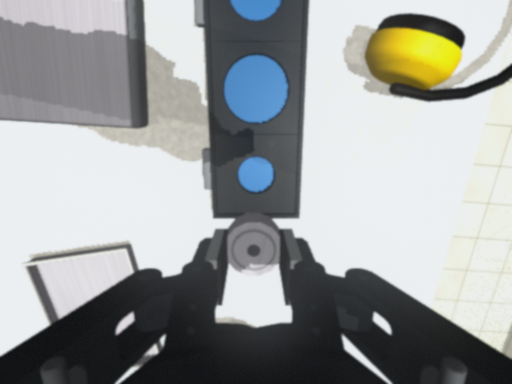

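The wrist view shows the small weight held level at (254,250). The small pocket is at (256,174), the large at (256,88) and the medium at the top edge, and the measured pocket centres agree with the top view.

Emit:
step_arm([
  {"delta_pos":[0.0023,-0.0015,-0.05],"yaw":0,"jaw":0},
  {"delta_pos":[0.0023,-0.0015,-0.1],"yaw":0,"jaw":0},
  {"delta_pos":[0.0023,-0.0015,-0.14],"yaw":0,"jaw":0},
  {"delta_pos":[0.0023,-0.0015,-0.165],"yaw":0,"jaw":0},
  {"delta_pos":[0.0023,-0.0015,-0.165],"yaw":0,"jaw":0},
  {"delta_pos":[0.0023,-0.0015,-0.165],"yaw":0,"jaw":0},
])

```text
time_s: 6.35
position: [0.675, -0.1047, 0.0481]
tool_rot: [0.001, 0.679, 0.734, 0.001]
ft_force: [0.6, -0.2, -0.5]
grip_width: 0.0272
gripper_force: 59.4
```

Emit:
step_arm([
  {"delta_pos":[-0.001,0,-0.01],"yaw":0,"jaw":0},
  {"delta_pos":[-0.001,0,-0.017],"yaw":0,"jaw":0},
  {"delta_pos":[-0.001,0,-0.02],"yaw":0,"jaw":0},
  {"delta_pos":[-0.001,0,-0.021],"yaw":0,"jaw":0},
  {"delta_pos":[-0.001,0,-0.021],"yaw":0,"jaw":0},
  {"delta_pos":[-0.001,0,-0.021],"yaw":0,"jaw":0},
])

```text
time_s: 7.1
position: [0.673, -0.1053, 0.0266]
tool_rot: [0.0, 0.68, 0.733, 0.0]
ft_force: [-3.7, 1.7, 7.6]
grip_width: 0.0275
gripper_force: 60.2
```

Emit:
step_arm([
  {"delta_pos":[0,0,0],"yaw":0,"jaw":0.4},
  {"delta_pos":[0,0,0],"yaw":0,"jaw":0.6},
  {"delta_pos":[0,0,0.0],"yaw":0,"jaw":0.7},
  {"delta_pos":[0,0,0.01],"yaw":0,"jaw":0.7},
  {"delta_pos":[0,0,0.05],"yaw":0,"jaw":1},
  {"delta_pos":[0,0,0.11],"yaw":0,"jaw":1},
  {"delta_pos":[0,0,0.15],"yaw":0,"jaw":1},
  {"delta_pos":[0,0,0.15],"yaw":0,"jaw":1},
])

```text
time_s: 8.1
position: [0.6753, -0.1056, 0.1807]
tool_rot: [0.003, 0.68, 0.733, 0.002]
ft_force: [0.1, -1.2, -0.5]
grip_width: 0.0858
gripper_force: 0.0
```

Run:
```python
from m import *
im,p=blues('w5')
u=proj(p,[.674,-.105,.034])[0]; print(u)
x,y=u.astype(int); cv2.imwrite('pics/w5c.png',cv2.resize(im[y-110:y+40,x-60:x+60,::-1],None,fx=4,fy=4))
```

```text
tcp [ 0.6753 -0.1056  0.1807] [0.003 0.68  0.733 0.002] w 0.0858 [ 0.1 -1.2 -0.5] t 8.1
[251. 176.] min [ 0.6519 -0.1277] max [ 0.6966 -0.0833] circ [ 674.5 -105. ] 45.7
[251.  82.] min [ 0.6305 -0.0458] max [0.7037 0.0277] circ [666.9  -9.2] 74.2
[251.   2.] min [0.6447 0.0582] max [0.6783 0.0656] circ [661.5  64.2] 33.7
[250.91729847 180.57305264]
```

Emit:
step_arm([
  {"delta_pos":[-0.02,0.04,0],"yaw":-2,"jaw":1},
  {"delta_pos":[-0.04,0.09,0],"yaw":-4,"jaw":1},
  {"delta_pos":[-0.06,0.14,0],"yaw":-6,"jaw":1},
  {"delta_pos":[-0.08,0.19,0],"yaw":-8,"jaw":1},
  {"delta_pos":[-0.1,0.24,0],"yaw":-9.5,"jaw":1},
  {"delta_pos":[-0.13,0.29,0],"yaw":-9.5,"jaw":1},
  {"delta_pos":[-0.16,0.34,0],"yaw":-9.5,"jaw":1},
  {"delta_pos":[-0.2,0.38,0],"yaw":-9.5,"jaw":1},
  {"delta_pos":[-0.2,0.38,0],"yaw":-9.5,"jaw":1},
  {"delta_pos":[-0.2,0.38,0],"yaw":-9.5,"jaw":1},
])

```text
time_s: 9.4
position: [0.4729, 0.2745, 0.1744]
tool_rot: [0.0, 0.738, 0.675, -0.001]
ft_force: [0.4, 0.2, 0.7]
grip_width: 0.0856
gripper_force: 0.0
```

Run:
```python
from m import *
s=status.sense(); print(s['position'])
im,p=snap('wrist','w6')
c,pc=load('w5'); u=proj(pc,[.674,-.105,.034])[0].astype(int)
A=cv2.resize(c[u[1]-60:u[1]+40,u[0]-50:u[0]+30,::-1],(300,375),interpolation=cv2.INTER_CUBIC)
u=proj(p,[.4737,.325,.06])[0].astype(int); a,b=u-[55,60]; print(a,b)
B=cv2.resize(im[b:b+120,a:a+110,::-1],None,fx=4,fy=4,interpolation=cv2.INTER_CUBIC)
W=np.zeros((480,740,3),np.uint8); W[:375,:300]=A; W[:,300:]=B; cv2.imwrite('pics/c6.png',W)
```

```text
[0.47290333 0.27452483 0.1744019 ]
194 74
```

View pics/c6.png

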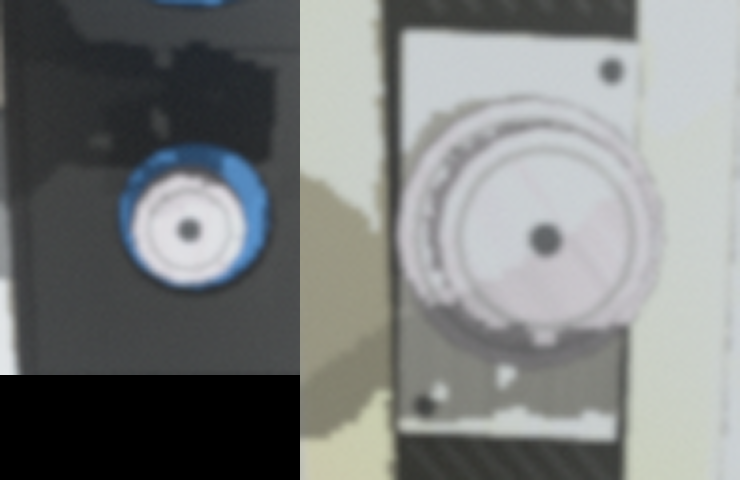

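The left pane shows the small weight sitting flat inside its blue pocket. The right pane shows the medium disc's centre dot at (245,240) in the crop, image pixel (254.9,133.6).

Run:
```python
from h import *
_,p=load('w6'); f=lambda q:np.array(q,float)/4+[194-.375,74-.375]
print('med',cast(p,f([(245,240),(142,240),(345,240),(245,328)]),.0745).round(4)[:,:2].tolist())
print('large',cast(p,f([(97,228),(365,228),(230,95)]),.059).round(4)[:,:2].tolist())
quad(cast(p,f([(102,30),(338,42),(316,441),(99,431)]),.036)[:,:2])
```

```text
med [[0.4788, 0.3266], [0.4573, 0.3285], [0.4996, 0.3248], [0.4772, 0.3082]]
large [[0.4462, 0.331], [0.5056, 0.3257], [0.4782, 0.3563]]
 c [0.471  0.3232] len [0.0547 0.0954 0.0553 0.0954] ang [ -7.8 -97.1 172.2  82.6]
```

Emit:
step_arm([
  {"delta_pos":[0.005,0.045,-0.02],"yaw":0,"jaw":1},
  {"delta_pos":[0.006,0.052,-0.06],"yaw":0,"jaw":1},
  {"delta_pos":[0.006,0.052,-0.09],"yaw":0,"jaw":1},
  {"delta_pos":[0.006,0.052,-0.095],"yaw":0,"jaw":1},
  {"delta_pos":[0.006,0.052,-0.095],"yaw":0,"jaw":1},
  {"delta_pos":[0.006,0.052,-0.095],"yaw":0,"jaw":1},
])

```text
time_s: 10.2
position: [0.4805, 0.3268, 0.0819]
tool_rot: [0.0, 0.739, 0.674, 0.001]
ft_force: [0.9, -0.0, -0.2]
grip_width: 0.0856
gripper_force: 0.0
```

Emit:
step_arm([
  {"delta_pos":[-0.001,0,-0.015],"yaw":0,"jaw":1},
  {"delta_pos":[-0.001,0,-0.015],"yaw":0,"jaw":0.7},
  {"delta_pos":[-0.001,0,-0.015],"yaw":0,"jaw":0.4},
  {"delta_pos":[-0.001,0,-0.015],"yaw":0,"jaw":0},
  {"delta_pos":[-0.001,0,-0.015],"yaw":0,"jaw":0},
  {"delta_pos":[-0.001,0,-0.015],"yaw":0,"jaw":0},
  {"delta_pos":[-0.001,0,-0.015],"yaw":0,"jaw":0},
])

```text
time_s: 11.08
position: [0.4787, 0.327, 0.066]
tool_rot: [0.0, 0.738, 0.675, 0.001]
ft_force: [-0.3, 0.0, 7.1]
grip_width: 0.0418
gripper_force: 61.1
```

Emit:
step_arm([
  {"delta_pos":[0,0,0.01],"yaw":0,"jaw":0},
  {"delta_pos":[0,0,0.04],"yaw":0,"jaw":0},
  {"delta_pos":[0.02,-0.03,0.075],"yaw":1,"jaw":0},
  {"delta_pos":[0.05,-0.07,0.08],"yaw":3,"jaw":0},
  {"delta_pos":[0.08,-0.11,0.08],"yaw":5,"jaw":0},
  {"delta_pos":[0.11,-0.15,0.08],"yaw":7,"jaw":0},
  {"delta_pos":[0.14,-0.19,0.08],"yaw":9,"jaw":0},
  {"delta_pos":[0.165,-0.225,0.08],"yaw":9.5,"jaw":0},
  {"delta_pos":[0.1805,-0.24,0.06],"yaw":9.5,"jaw":0},
  {"delta_pos":[0.1805,-0.24,0.03],"yaw":9.5,"jaw":0},
])

```text
time_s: 12.32
position: [0.6601, 0.0856, 0.0942]
tool_rot: [0.0, 0.681, 0.733, 0.0]
ft_force: [-0.2, 1.4, -2.2]
grip_width: 0.0417
gripper_force: 61.3
```

Emit:
step_arm([
  {"delta_pos":[0,0,-0.035],"yaw":0,"jaw":0},
  {"delta_pos":[0,0,-0.045],"yaw":0,"jaw":0},
  {"delta_pos":[0,0,-0.045],"yaw":0,"jaw":0},
  {"delta_pos":[0,0,-0.045],"yaw":0,"jaw":0},
])

```text
time_s: 12.82
position: [0.6597, 0.0872, 0.0518]
tool_rot: [0.001, 0.68, 0.734, 0.001]
ft_force: [0.0, -0.1, -1.6]
grip_width: 0.0418
gripper_force: 61.3
```

Emit:
step_arm([
  {"delta_pos":[0,0,-0.012],"yaw":0,"jaw":0},
  {"delta_pos":[0,0,-0.022],"yaw":0,"jaw":0},
  {"delta_pos":[0,0,-0.0255],"yaw":0,"jaw":0},
  {"delta_pos":[0,0,-0.0265],"yaw":0,"jaw":0},
  {"delta_pos":[0,0,-0.0265],"yaw":0,"jaw":0},
  {"delta_pos":[0,0,-0.0265],"yaw":0,"jaw":0},
])

```text
time_s: 13.58
position: [0.6582, 0.0867, 0.025]
tool_rot: [-0.0, 0.68, 0.733, -0.0]
ft_force: [-5.6, -0.4, 7.8]
grip_width: 0.0416
gripper_force: 62.3
```

Emit:
step_arm([
  {"delta_pos":[0,0,0],"yaw":0,"jaw":0.6},
  {"delta_pos":[0,0,0],"yaw":0,"jaw":0.75},
  {"delta_pos":[0,0,0.0],"yaw":0,"jaw":0.75},
  {"delta_pos":[0,0,0.01],"yaw":0,"jaw":0.8},
  {"delta_pos":[0,0,0.05],"yaw":0,"jaw":1},
  {"delta_pos":[0,0,0.11],"yaw":0,"jaw":1},
  {"delta_pos":[0,0,0.15],"yaw":0,"jaw":1},
  {"delta_pos":[0,0,0.15],"yaw":0,"jaw":1},
])

```text
time_s: 14.58
position: [0.6609, 0.087, 0.1791]
tool_rot: [0.003, 0.68, 0.733, 0.003]
ft_force: [0.5, -0.9, -0.3]
grip_width: 0.0851
gripper_force: 0.0
```

Run:
```python
from m import *
blues('w7')
```

```text
tcp [0.6609 0.087  0.1791] [0.003 0.68  0.733 0.003] w 0.0851 [ 0.5 -0.9 -0.3] t 14.575
[252. 318.] min [ 0.652  -0.1067] max [ 0.697  -0.0852] circ [ 674.5 -102.3] 45.0
[251. 258.] min [ 0.6301 -0.0465] max [0.7042 0.0261] circ [667.1 -10.4] 74.2
[252. 176.] min [0.6311 0.0573] max [0.6885 0.1142] circ [659.9  86.2] 58.6
```

Emit:
step_arm([
  {"delta_pos":[-0.03,0.04,0],"yaw":-2,"jaw":1},
  {"delta_pos":[-0.06,0.08,0],"yaw":-4,"jaw":1},
  {"delta_pos":[-0.09,0.12,0],"yaw":-6,"jaw":1},
  {"delta_pos":[-0.13,0.16,0],"yaw":-8,"jaw":1},
  {"delta_pos":[-0.17,0.185,0],"yaw":-9.5,"jaw":1},
  {"delta_pos":[-0.185,0.19,0],"yaw":-9.5,"jaw":1},
  {"delta_pos":[-0.185,0.19,0],"yaw":-9.5,"jaw":1},
  {"delta_pos":[-0.185,0.19,0],"yaw":-9.5,"jaw":1},
])

```text
time_s: 15.62
position: [0.4747, 0.276, 0.1734]
tool_rot: [0.0, 0.739, 0.674, -0.0]
ft_force: [0.4, 0.1, -0.0]
grip_width: 0.0854
gripper_force: 0.0
```

Run:
```python
from m import *
s=status.sense(); print(s['position'])
im,p=snap('wrist','w8')
c,pc=load('w7'); u=proj(pc,[.6593,.087,.034])[0].astype(int)
A=cv2.resize(c[u[1]-60:u[1]+40,u[0]-50:u[0]+30,::-1],(300,375),interpolation=cv2.INTER_CUBIC)
u=proj(p,[.4737,.325,.06])[0].astype(int); a,b=u-[55,60]; print(a,b)
B=cv2.resize(im[b:b+120,a:a+110,::-1],None,fx=4,fy=4,interpolation=cv2.INTER_CUBIC)
W=np.zeros((480,740,3),np.uint8); W[:375,:300]=A; W[:,300:]=B; cv2.imwrite('pics/c8.png',W)
```

```text
[0.47471147 0.27603736 0.17342751]
192 76
```

View pics/c8.png

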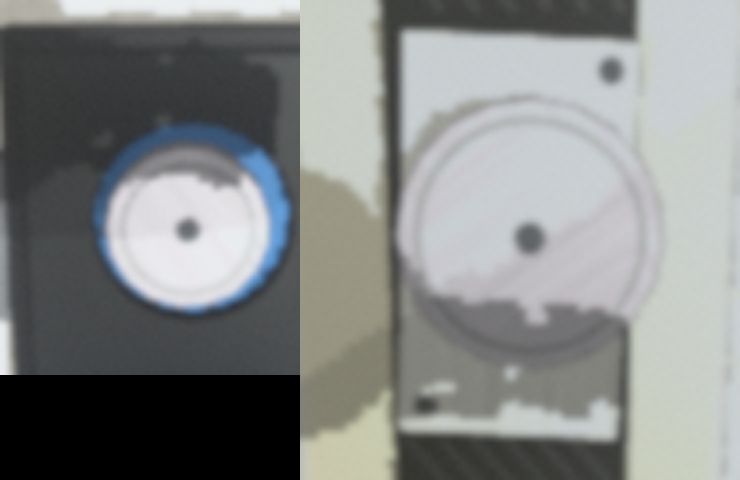

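The left pane shows the medium disc inside its pocket with blue all round it. The right pane shows the large disc's centre dot at crop (230,239).

Run:
```python
from h import *
_,p=load('w8'); f=lambda q:np.array(q,float)/4+[192-.375,76-.375]
print('large',cast(p,f([(230,239),(97,239),(365,239),(230,95)]),.059).round(4)[:,:2].tolist())
quad(cast(p,f([(102,30),(338,42),(316,441),(99,431)]),.036)[:,:2])
print(status.sense()['position'])
```

```text
large [[0.4756, 0.3261], [0.4461, 0.3288], [0.5055, 0.3234], [0.4784, 0.3564]]
 c [0.471  0.3231] len [0.0546 0.0954 0.0552 0.0954] ang [ -7.9 -97.3 172.1  82.4]
[0.47488117 0.27598492 0.17345446]
```

Emit:
step_arm([
  {"delta_pos":[0.0005,0.045,-0.02],"yaw":0,"jaw":1},
  {"delta_pos":[0.001,0.05,-0.06],"yaw":0,"jaw":1},
  {"delta_pos":[0.001,0.05,-0.1],"yaw":0,"jaw":1},
  {"delta_pos":[0.001,0.05,-0.115],"yaw":0,"jaw":1},
  {"delta_pos":[0.001,0.05,-0.115],"yaw":0,"jaw":1},
  {"delta_pos":[0.001,0.05,-0.115],"yaw":0,"jaw":1},
])

```text
time_s: 16.42
position: [0.4761, 0.327, 0.0605]
tool_rot: [0.0, 0.738, 0.674, 0.001]
ft_force: [-0.5, 0.1, 0.4]
grip_width: 0.0856
gripper_force: 0.0
```

Emit:
step_arm([
  {"delta_pos":[0,-0.001,-0.015],"yaw":0,"jaw":1},
  {"delta_pos":[0,-0.001,-0.0165],"yaw":0,"jaw":1},
  {"delta_pos":[0,-0.001,-0.0165],"yaw":0,"jaw":0.7},
  {"delta_pos":[0,-0.001,-0.0165],"yaw":0,"jaw":0.3},
  {"delta_pos":[0,-0.001,-0.0165],"yaw":0,"jaw":0},
  {"delta_pos":[0,-0.001,-0.0165],"yaw":0,"jaw":0},
  {"delta_pos":[0,-0.001,-0.0165],"yaw":0,"jaw":0},
])

```text
time_s: 17.3
position: [0.4754, 0.3259, 0.0432]
tool_rot: [0.0, 0.738, 0.675, 0.001]
ft_force: [0.2, -1.2, 5.2]
grip_width: 0.0565
gripper_force: 64.2
```

Emit:
step_arm([
  {"delta_pos":[0,0,0.01],"yaw":0,"jaw":0},
  {"delta_pos":[0,0,0.04],"yaw":0,"jaw":0},
  {"delta_pos":[0.015,-0.03,0.08],"yaw":1,"jaw":0},
  {"delta_pos":[0.04,-0.07,0.09],"yaw":3,"jaw":0},
  {"delta_pos":[0.065,-0.115,0.09],"yaw":5,"jaw":0},
  {"delta_pos":[0.09,-0.16,0.09],"yaw":7,"jaw":0},
  {"delta_pos":[0.115,-0.205,0.09],"yaw":9,"jaw":0},
  {"delta_pos":[0.14,-0.25,0.09],"yaw":9.5,"jaw":0},
  {"delta_pos":[0.165,-0.295,0.09],"yaw":9.5,"jaw":0},
  {"delta_pos":[0.185,-0.325,0.09],"yaw":9.5,"jaw":0},
])

```text
time_s: 18.55
position: [0.6599, -0.0015, 0.1314]
tool_rot: [-0.001, 0.68, 0.733, -0.001]
ft_force: [0.0, 1.0, -5.0]
grip_width: 0.0565
gripper_force: 65.6
```

Emit:
step_arm([
  {"delta_pos":[0.0064,-0.01,-0.03],"yaw":0,"jaw":0},
  {"delta_pos":[0.0064,-0.01,-0.06],"yaw":0,"jaw":0},
  {"delta_pos":[0.0064,-0.01,-0.08],"yaw":0,"jaw":0},
  {"delta_pos":[0.0064,-0.01,-0.08],"yaw":0,"jaw":0},
  {"delta_pos":[0.0064,-0.01,-0.08],"yaw":0,"jaw":0},
])

```text
time_s: 19.18
position: [0.6664, -0.0092, 0.0529]
tool_rot: [0.0, 0.68, 0.733, 0.0]
ft_force: [0.1, -0.2, -4.4]
grip_width: 0.0563
gripper_force: 65.5
```

Emit:
step_arm([
  {"delta_pos":[0,0,-0.012],"yaw":0,"jaw":0},
  {"delta_pos":[0,0,-0.022],"yaw":0,"jaw":0},
  {"delta_pos":[0,0,-0.0255],"yaw":0,"jaw":0},
  {"delta_pos":[0,0,-0.027],"yaw":0,"jaw":0},
  {"delta_pos":[0,0,-0.0275],"yaw":0,"jaw":0},
  {"delta_pos":[0,0,-0.0275],"yaw":0,"jaw":0},
])

```text
time_s: 19.92
position: [0.6663, -0.0093, 0.0253]
tool_rot: [0.0, 0.68, 0.733, 0.0]
ft_force: [-2.5, -0.3, -1.3]
grip_width: 0.0562
gripper_force: 66.0
```

Emit:
step_arm([
  {"delta_pos":[0,0,-0.0005],"yaw":0,"jaw":0},
  {"delta_pos":[0,0,-0.0005],"yaw":0,"jaw":0.8},
  {"delta_pos":[0,0,-0.0005],"yaw":0,"jaw":0.9},
  {"delta_pos":[0,0,-0.0005],"yaw":0,"jaw":0.95},
  {"delta_pos":[0,0,0.01],"yaw":0,"jaw":1},
  {"delta_pos":[0,0,0.05],"yaw":0,"jaw":1},
  {"delta_pos":[0,0,0.1],"yaw":0,"jaw":1},
  {"delta_pos":[0,0,0.15],"yaw":0,"jaw":1},
  {"delta_pos":[0,0,0.15],"yaw":0,"jaw":1},
])

```text
time_s: 21.05
position: [0.6686, -0.0093, 0.1811]
tool_rot: [0.004, 0.68, 0.733, 0.003]
ft_force: [1.4, -0.1, -0.4]
grip_width: 0.0855
gripper_force: 0.0
```

Run:
```python
from m import *
blues('w9')
```

```text
tcp [ 0.6686 -0.0093  0.1811] [0.004 0.68  0.733 0.003] w 0.0855 [ 1.4 -0.1 -0.4] t 21.05
[251. 251.] min [ 0.6519 -0.1186] max [ 0.6969 -0.084 ] circ [ 674.6 -105.4] 45.7
[252. 166.] min [ 0.6312 -0.0306] max [0.7032 0.0267] circ [667.   -9.2] 73.3
[250.  84.] min [0.6304 0.0577] max [0.6883 0.1153] circ [659.5  86.4] 58.4
```

Emit:
step_arm([
  {"delta_pos":[-0.02,0.04,0],"yaw":-2,"jaw":1},
  {"delta_pos":[-0.04,0.08,0],"yaw":-4,"jaw":1},
  {"delta_pos":[-0.07,0.12,0],"yaw":-6,"jaw":1},
  {"delta_pos":[-0.1,0.16,0],"yaw":-8,"jaw":1},
  {"delta_pos":[-0.13,0.2,0],"yaw":-9.5,"jaw":1},
  {"delta_pos":[-0.16,0.24,0],"yaw":-11,"jaw":1},
  {"delta_pos":[-0.185,0.27,0],"yaw":-12,"jaw":1},
  {"delta_pos":[-0.195,0.285,0],"yaw":-12,"jaw":1},
  {"delta_pos":[-0.195,0.285,0],"yaw":-12,"jaw":1},
  {"delta_pos":[-0.195,0.285,0],"yaw":-12,"jaw":1},
])

```text
time_s: 22.35
position: [0.4718, 0.2749, 0.1744]
tool_rot: [0.0, 0.753, 0.658, -0.0]
ft_force: [0.5, -0.7, 0.1]
grip_width: 0.0855
gripper_force: 0.0
```

Run:
```python
from m import *
s=status.sense(); print(s['position'],s['tool_rot'])
im,p=snap('wrist','w10')
c,pc=load('w9'); u=proj(pc,[.667,-.009,.034])[0].astype(int)
A=cv2.resize(c[u[1]-60:u[1]+40,u[0]-50:u[0]+30,::-1],(300,375),interpolation=cv2.INTER_CUBIC)
u=proj(p,[.4695,.325,.04])[0].astype(int); a,b=u-[60,75]; print(a,b)
B=cv2.resize(im[b:b+150,a:a+120,::-1],None,fx=4,fy=4,interpolation=cv2.INTER_CUBIC)
W=np.zeros((600,780,3),np.uint8); W[:375,:300]=A; W[:B.shape[0],300:]=B; cv2.imwrite('pics/c10.png',W)
```

```text
[0.47182005 0.27492816 0.17439888] [ 1.85414880e-04  7.53020328e-01  6.57997153e-01 -3.11876248e-04]
183 59
```

View pics/c10.png

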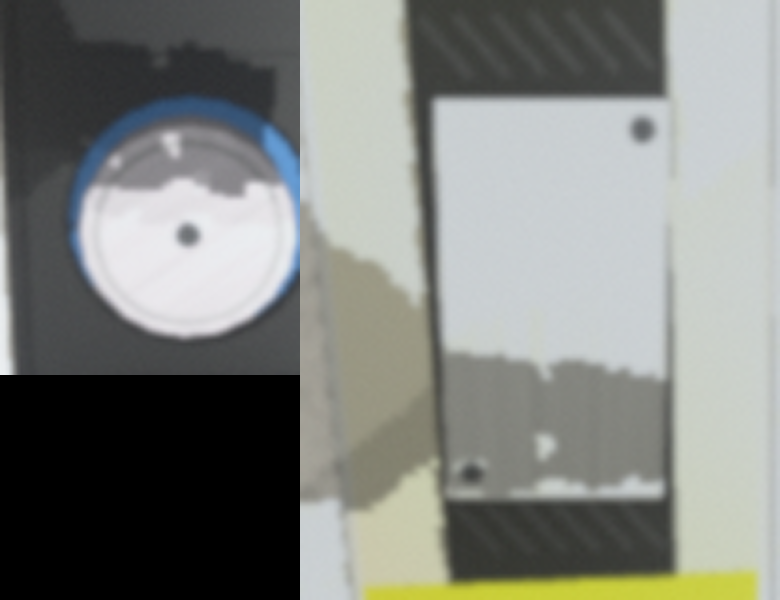

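The left pane shows the large disc seated in its pocket. The right pane shows the caul's corners at crop (132,97), (366,97), (364,498) and (145,498), square to the gripper, with the panel's near end at y≈580.

Run:
```python
from h import *
_,p=load('w10'); f=lambda q:np.array(q,float)/4+[183-.375,59-.375]
quad(cast(p,f([(132,97),(366,97),(364,498),(145,498)]),.036)[:,:2])
X=cast(p,f([(112,50),(366,50),(150,578),(376,572),(145,498)]),.024)[:,:2]; print(X.round(4).tolist())
d=X[0]-X[2];print(np.degrees(np.arctan2(d[1],d[0])));d=X[1]-X[3];print(np.degrees(np.arctan2(d[1],d[0])))
print(status.sense()['position'])
```

```text
c [0.4708 0.3235] len [0.0542 0.0957 0.0558 0.0956] ang [ -7.7 -96.8 172.3  82.2]
[[0.4458, 0.3868], [0.5059, 0.3788], [0.4328, 0.2548], [0.4938, 0.2483], [0.4352, 0.277]]
84.41046522825751
84.6872688858048
[0.47193579 0.27480489 0.17447684]
```

Emit:
step_arm([
  {"delta_pos":[-0.001,0.045,-0.02],"yaw":0,"jaw":1},
  {"delta_pos":[-0.001,0.0485,-0.06],"yaw":0,"jaw":1},
  {"delta_pos":[-0.001,0.0485,-0.1],"yaw":0,"jaw":1},
  {"delta_pos":[-0.001,0.0485,-0.125],"yaw":0,"jaw":1},
  {"delta_pos":[-0.001,0.0485,-0.125],"yaw":0,"jaw":1},
  {"delta_pos":[-0.001,0.0485,-0.125],"yaw":0,"jaw":1},
])

```text
time_s: 23.15
position: [0.4713, 0.324, 0.0508]
tool_rot: [0.0, 0.753, 0.658, 0.001]
ft_force: [0.4, 0.1, -0.3]
grip_width: 0.0856
gripper_force: 0.0
```

Emit:
step_arm([
  {"delta_pos":[-0.0005,0,-0.015],"yaw":0,"jaw":1},
  {"delta_pos":[-0.0005,0,-0.0245],"yaw":0,"jaw":1},
  {"delta_pos":[-0.0005,0,-0.0245],"yaw":0,"jaw":0.8},
  {"delta_pos":[-0.0005,0,-0.0245],"yaw":0,"jaw":0.6},
  {"delta_pos":[-0.0005,0,-0.0245],"yaw":0,"jaw":0},
  {"delta_pos":[-0.0005,0,-0.0245],"yaw":0,"jaw":0},
  {"delta_pos":[-0.0005,0,-0.0245],"yaw":0,"jaw":0},
  {"delta_pos":[-0.0005,0,-0.0245],"yaw":0,"jaw":0},
])

```text
time_s: 24.15
position: [0.47, 0.3245, 0.0259]
tool_rot: [0.0, 0.753, 0.658, 0.001]
ft_force: [-0.4, -0.1, 5.6]
grip_width: 0.054
gripper_force: 63.9
```

Emit:
step_arm([
  {"delta_pos":[0,0,0.008],"yaw":0,"jaw":0},
  {"delta_pos":[0,0,0.03],"yaw":0,"jaw":0},
  {"delta_pos":[0,-0.02,0.07],"yaw":0,"jaw":0},
  {"delta_pos":[0,-0.06,0.11],"yaw":1,"jaw":0},
  {"delta_pos":[0,-0.11,0.14],"yaw":3,"jaw":0},
  {"delta_pos":[0,-0.16,0.15],"yaw":5,"jaw":0},
  {"delta_pos":[0,-0.21,0.15],"yaw":7,"jaw":0},
  {"delta_pos":[0,-0.26,0.15],"yaw":9,"jaw":0},
  {"delta_pos":[0,-0.31,0.15],"yaw":11,"jaw":0},
  {"delta_pos":[0,-0.36,0.15],"yaw":13,"jaw":0},
])

```text
time_s: 25.4
position: [0.4693, -0.0373, 0.1754]
tool_rot: [-0.0, 0.673, 0.74, -0.0]
ft_force: [1.2, 0.9, -0.3]
grip_width: 0.0539
gripper_force: 63.6
```

Emit:
step_arm([
  {"delta_pos":[0,-0.05,0],"yaw":2,"jaw":0},
  {"delta_pos":[0,-0.1,0],"yaw":4,"jaw":0},
  {"delta_pos":[0,-0.15,0],"yaw":6,"jaw":0},
  {"delta_pos":[-0.003,-0.2,0],"yaw":7,"jaw":0},
  {"delta_pos":[-0.006,-0.24,0],"yaw":7.5,"jaw":0},
  {"delta_pos":[-0.007,-0.25,0],"yaw":7.5,"jaw":0},
  {"delta_pos":[-0.007,-0.25,0],"yaw":7.5,"jaw":0},
  {"delta_pos":[-0.007,-0.25,0],"yaw":7.5,"jaw":0},
])

```text
time_s: 26.4
position: [0.4628, -0.2847, 0.1753]
tool_rot: [-0.0, 0.623, 0.782, 0.0]
ft_force: [-0.1, -0.1, -1.5]
grip_width: 0.0541
gripper_force: 63.6
```

Run:
```python
from m import *
s=status.sense(); print(s['position'],s['tool_rot'].round(4),s['grip_width'],s['ft_force'])
im,p=snap('wrist','w11')
```

```text
[ 0.46275557 -0.28472942  0.1752783 ] [-3.000e-04  6.232e-01  7.820e-01  1.000e-04] 0.054054943302892705 [-0.06461517 -0.14287089 -1.51173427]
```

View pics/w11.png

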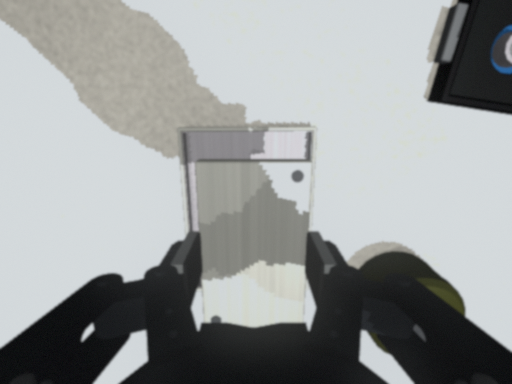

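The wrist view shows the caul held level, with the tray below it. The tray's far rim corners are at about (180,128) and (315,125), and its sides run down past (187,230) and (310,230).

Run:
```python
from h import *
im,p=load('w11')
X=cast(p,[(180,128),(315,125),(187.5,228),(309.5,228)],.018)[:,:2]; print(X.round(4).tolist(), np.hypot(*(X[1]-X[0])))
for a,b in ((0,1),(2,0),(3,1)):
    d=X[b]-X[a]; print(np.degrees(np.arctan2(d[1],d[0])).round(2))
# top view with arm absent: edges of tray by thresholded contour of dark outline
im,p=load('top0')
g=cv2.GaussianBlur(cv2.cvtColor(im,cv2.COLOR_RGB2GRAY),(3,3),0)[160:245,365:465]
m=cv2.Canny(g,30,80); m=cv2.dilate(m,np.ones((3,3)))
c,_=cv2.findContours(m,cv2.RETR_EXTERNAL,cv2.CHAIN_APPROX_NONE)
k=max(c,key=cv2.contourArea)+np.array([365,160]); r=cv2.minAreaRect(k); B=cv2.boxPoints(r); print(r)
quad(cast(p,B,.012)[:,:2])
```

```text
[[0.3769, -0.2487], [0.5118, -0.2147], [0.4024, -0.357], [0.5379, -0.3258]] 0.139116068046492
14.17
103.27
103.23
((414.4077453613281, 201.3639373779297), (59.25510025024414, 78.24359130859375), 77.6609115600586)
 c [ 0.4618 -0.3234] len [0.2136 0.1578 0.2091 0.1565] ang [ -76.2 -170.3  103.5   11.3]
```

Emit:
step_arm([
  {"delta_pos":[0.002,-0.038,-0.03],"yaw":0.5,"jaw":0},
  {"delta_pos":[0.002,-0.038,-0.08],"yaw":0.5,"jaw":0},
  {"delta_pos":[0.002,-0.038,-0.12],"yaw":0.5,"jaw":0},
  {"delta_pos":[0.002,-0.038,-0.145],"yaw":0.5,"jaw":0},
  {"delta_pos":[0.002,-0.038,-0.145],"yaw":0.5,"jaw":0},
  {"delta_pos":[0.002,-0.038,-0.145],"yaw":0.5,"jaw":0},
])

```text
time_s: 27.2
position: [0.4656, -0.3236, 0.0317]
tool_rot: [0.001, 0.62, 0.785, 0.0]
ft_force: [-0.0, -1.3, -1.2]
grip_width: 0.054
gripper_force: 63.7
```

Emit:
step_arm([
  {"delta_pos":[0,0.001,-0.012],"yaw":0,"jaw":0},
  {"delta_pos":[0,0.001,-0.02],"yaw":0,"jaw":0},
  {"delta_pos":[0,0.001,-0.0245],"yaw":0,"jaw":0},
  {"delta_pos":[0,0.001,-0.026],"yaw":0,"jaw":0},
  {"delta_pos":[0,0.001,-0.0265],"yaw":0,"jaw":0},
  {"delta_pos":[0,0.001,-0.0265],"yaw":0,"jaw":0},
])

```text
time_s: 27.95
position: [0.4649, -0.3229, 0.004]
tool_rot: [0.0, 0.62, 0.784, 0.0]
ft_force: [0.3, -0.0, -1.9]
grip_width: 0.054
gripper_force: 63.7
```

Emit:
step_arm([
  {"delta_pos":[0,0,-0.0007],"yaw":0,"jaw":0},
  {"delta_pos":[0,0,-0.0012],"yaw":0,"jaw":0},
  {"delta_pos":[0,0,-0.0012],"yaw":0,"jaw":0},
  {"delta_pos":[0,0,-0.0012],"yaw":0,"jaw":0},
])

```text
time_s: 28.45
position: [0.4649, -0.3229, 0.0029]
tool_rot: [0.0, 0.62, 0.784, -0.0]
ft_force: [-0.2, 1.0, 2.2]
grip_width: 0.054
gripper_force: 64.1
```

Emit:
step_arm([
  {"delta_pos":[0,0,0],"yaw":0,"jaw":0.7},
  {"delta_pos":[0,0,0],"yaw":0,"jaw":0.8},
  {"delta_pos":[0,0,0],"yaw":0,"jaw":0.8},
  {"delta_pos":[0,0,0.01],"yaw":0,"jaw":0.8},
  {"delta_pos":[0,0,0.03],"yaw":0,"jaw":0.8},
  {"delta_pos":[0,0,0.08],"yaw":0,"jaw":1},
  {"delta_pos":[0,0,0.14],"yaw":0,"jaw":1},
  {"delta_pos":[0,0.02,0.18],"yaw":0,"jaw":1},
  {"delta_pos":[0,0.06,0.19],"yaw":-2,"jaw":1},
  {"delta_pos":[0,0.11,0.19],"yaw":-4,"jaw":1},
])

```text
time_s: 29.7
position: [0.4654, -0.2126, 0.1948]
tool_rot: [0.002, 0.648, 0.761, 0.001]
ft_force: [0.5, 0.1, -1.6]
grip_width: 0.0854
gripper_force: 0.0
```

Emit:
step_arm([
  {"delta_pos":[0,0.05,0],"yaw":-2,"jaw":1},
  {"delta_pos":[0,0.1,0],"yaw":-4,"jaw":1},
  {"delta_pos":[0,0.15,0],"yaw":-6,"jaw":1},
  {"delta_pos":[0,0.2,0],"yaw":-8,"jaw":1},
  {"delta_pos":[0,0.25,0],"yaw":-10,"jaw":1},
  {"delta_pos":[0,0.3,0],"yaw":-12,"jaw":1},
  {"delta_pos":[0,0.35,0],"yaw":-14,"jaw":1},
  {"delta_pos":[0,0.4,0],"yaw":-15,"jaw":1},
  {"delta_pos":[0.003,0.45,0],"yaw":-15,"jaw":1},
  {"delta_pos":[0.003,0.49,0],"yaw":-15,"jaw":1},
])

```text
time_s: 30.95
position: [0.4676, 0.2792, 0.1934]
tool_rot: [0.0, 0.741, 0.672, 0.001]
ft_force: [0.3, -0.4, -0.6]
grip_width: 0.0855
gripper_force: 0.0
```

Emit:
step_arm([
  {"delta_pos":[0,0,0],"yaw":0,"jaw":1},
  {"delta_pos":[0,0,0],"yaw":0,"jaw":1},
])

```text
time_s: 31.2
position: [0.4676, 0.2768, 0.193]
tool_rot: [0.0, 0.741, 0.671, -0.0]
ft_force: [0.5, -0.8, 0.6]
grip_width: 0.0854
gripper_force: 0.0
```

Run:
```python
from m import *
s=status.sense(); print(s['position'],s['tool_rot'].round(4))
im,p=snap('wrist','w12')
c,pc=snap('top','t12')
u=proj(p,[.468,.324,.024])[0].astype(int); a,b=u-[55,75]; b=max(b,0); print(a,b)
B=cv2.resize(im[b:b+150,a:a+110,::-1],None,fx=4,fy=4,interpolation=cv2.INTER_CUBIC)
A=cv2.resize(c[160:245,365:465,::-1],(360,306),interpolation=cv2.INTER_CUBIC)
W=np.zeros((600,800,3),np.uint8); W[:306,:360]=A; W[:B.shape[0],360:]=B; cv2.imwrite('pics/c12.png',W)
```

```text
[0.46757476 0.27681016 0.19295475] [ 2.000e-04  7.411e-01  6.714e-01 -1.000e-04]
194 59
```

View pics/c12.png

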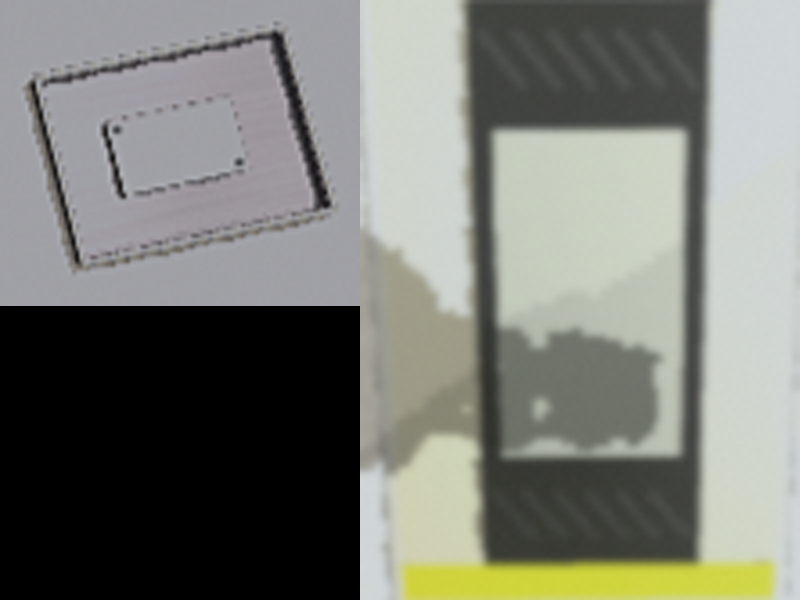

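The left pane shows the caul in the middle of the tray, its centre within 2–3 mm of the tray's. The right pane shows the pale patch's corners at crop (132,129), (329,129), (323,457) and (139,457), and the panel's near end at y≈562.

Run:
```python
from h import *
im,p=load('w12'); f=lambda q:np.array(q,float)/4+[194-.375,59-.375]
quad(cast(p,f([(132,129),(329,129),(323,457),(139,457)]),.026)[:,:2])
X=cast(p,f([(110,60),(348,60),(127,560),(337,560)]),.024)[:,:2]; print(X.round(4).tolist())
for a,b in ((2,0),(3,1)):
    d=X[b]-X[a]; print(np.degrees(np.arctan2(d[1],d[0])).round(2))
print(X.reshape(2,2,2).mean(1), np.hypot(*(X[0]-X[1])))
# tray floor/caul in top view
_,p=load('t12'); g=lambda q:np.array(q,float)/3.6+[365-.4,160-.4]
quad(cast(p,g([(103,125),(232,96),(245,168),(125,195)]),.013)[:,:2]); quad(cast(p,g([(30,80),(280,32),(328,208),(78,268)]),.018)[:,:2])
# scale pan
im,_=load('t12')
X=cast(p,[(251.5,167.5),(316.3,167.5),(317,225),(251,225)],.05); print('pan'); quad(X[:,:2])
im,p=load('w4');
```

```text
c [0.4702 0.3246] len [0.0506 0.0859 0.0512 0.0859] ang [ -5.6 -95.5 174.4  84.2]
[[0.4455, 0.387], [0.5059, 0.3811], [0.4332, 0.2544], [0.4932, 0.2485]]
84.7
84.56
[[0.47569701 0.38405766]
 [0.46323807 0.25143146]] 0.060626268204739535
 c [ 0.4641 -0.3207] len [0.0995 0.0541 0.0919 0.0537] ang [ -76.  -172.   103.9   16.1]
 c [ 0.4633 -0.321 ] len [0.1916 0.1338 0.1904 0.1416] ang [ -77.7 -167.3  104.6   13.2]
pan
 c [0.4619 0.0268] len [0.169  0.1496 0.1685 0.1495] ang [ -88.6 -179.2   91.4    1. ]
```

Emit:
step_arm([
  {"delta_pos":[0.0025,0.04,-0.02],"yaw":0.2,"jaw":1},
  {"delta_pos":[0.0025,0.0475,-0.06],"yaw":0.2,"jaw":1},
  {"delta_pos":[0.0025,0.0475,-0.11],"yaw":0.2,"jaw":1},
  {"delta_pos":[0.0025,0.0475,-0.145],"yaw":0.2,"jaw":1},
  {"delta_pos":[0.0025,0.0475,-0.153],"yaw":0.2,"jaw":1},
  {"delta_pos":[0.0025,0.0475,-0.153],"yaw":0.2,"jaw":1},
  {"delta_pos":[0.0025,0.0475,-0.153],"yaw":0.2,"jaw":1},
])

```text
time_s: 32.17
position: [0.4715, 0.3251, 0.0416]
tool_rot: [0.0, 0.74, 0.672, 0.002]
ft_force: [-0.7, 0.2, 0.4]
grip_width: 0.0853
gripper_force: 0.0
```

Emit:
step_arm([
  {"delta_pos":[-0.0005,0,-0.015],"yaw":0,"jaw":1},
  {"delta_pos":[-0.0005,0,-0.027],"yaw":0,"jaw":1},
  {"delta_pos":[-0.0005,0,-0.0285],"yaw":0,"jaw":1},
  {"delta_pos":[-0.0005,0,-0.0285],"yaw":0,"jaw":0.8},
  {"delta_pos":[-0.0005,0,-0.0285],"yaw":0,"jaw":0.7},
  {"delta_pos":[-0.0005,0,-0.0285],"yaw":0,"jaw":0},
  {"delta_pos":[-0.0005,0,-0.0285],"yaw":0,"jaw":0},
  {"delta_pos":[-0.0005,0,-0.0285],"yaw":0,"jaw":0},
  {"delta_pos":[-0.0005,0,-0.0285],"yaw":0,"jaw":0},
])

```text
time_s: 33.3
position: [0.4701, 0.3249, 0.0118]
tool_rot: [0.0, 0.74, 0.673, 0.001]
ft_force: [-0.1, 0.0, 5.8]
grip_width: 0.0599
gripper_force: 64.6
```

Emit:
step_arm([
  {"delta_pos":[0,0,0.006],"yaw":0,"jaw":0},
  {"delta_pos":[0,0,0.025],"yaw":0,"jaw":0},
  {"delta_pos":[0,0,0.06],"yaw":0,"jaw":0},
  {"delta_pos":[0,-0.03,0.1],"yaw":0,"jaw":0},
  {"delta_pos":[-0.001,-0.075,0.13],"yaw":1,"jaw":0},
  {"delta_pos":[-0.002,-0.12,0.14],"yaw":2.5,"jaw":0},
  {"delta_pos":[-0.003,-0.165,0.14],"yaw":4,"jaw":0},
  {"delta_pos":[-0.005,-0.21,0.14],"yaw":5.5,"jaw":0},
  {"delta_pos":[-0.006,-0.25,0.14],"yaw":6.6,"jaw":0},
  {"delta_pos":[-0.007,-0.285,0.14],"yaw":6.6,"jaw":0},
])

```text
time_s: 34.55
position: [0.4623, 0.0382, 0.1511]
tool_rot: [-0.0, 0.7, 0.714, -0.0]
ft_force: [0.5, -0.5, -1.2]
grip_width: 0.0597
gripper_force: 65.2
```

Emit:
step_arm([
  {"delta_pos":[0,-0.015,0],"yaw":0,"jaw":0},
  {"delta_pos":[0,-0.015,0],"yaw":0,"jaw":0},
  {"delta_pos":[0,-0.015,0],"yaw":0,"jaw":0},
])

```text
time_s: 34.92
position: [0.4629, 0.0255, 0.151]
tool_rot: [-0.0, 0.7, 0.714, 0.0]
ft_force: [-0.4, -0.1, -1.4]
grip_width: 0.0597
gripper_force: 65.2
```

Run:
```python
from m import *
s=status.sense(); print(s['position'],s['tool_rot'].round(4),s['grip_width'],s['ft_force'])
im,p=snap('wrist','w13')
```

```text
[0.46285007 0.0254582  0.15102408] [-2.000e-04  6.998e-01  7.143e-01  1.000e-04] 0.059706911670568345 [-0.43829261 -0.0858133  -1.43425155]
```

View pics/w13.png

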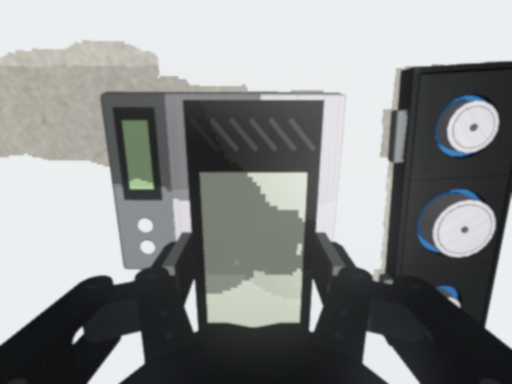

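The wrist view shows the panel held level over the scale. The pan's far edge is at row 94, from the housing edge at (166,94) to the corner at (345,94), and its right edge runs down past (335,235).

Run:
```python
from h import *
im,p=load('w13')
X=cast(p,[(166,94),(345,94),(335,240)],.05)[:,:2]; print(X.round(4).tolist(),np.hypot(*(X[1]-X[0])))
for a,b in ((0,1),(2,1)):
    d=X[b]-X[a]; print(np.degrees(np.arctan2(d[1],d[0])).round(2))
m=X[:2].mean(0); th=np.radians(91.2); print('centre',m-.085*np.array([np.cos(th),np.sin(th)]))
Y=cast(p,[(184,101),(323,101)],.163)[:,:2]; print('panel end',Y.round(4).tolist()); m=Y.mean(0); print(m-.075*np.array([np.cos(th),np.sin(th)]))
g=cv2.cvtColor(im,cv2.COLOR_RGB2GRAY).astype(int)
print(g[130,160:185],g[130,325:350],g[85:106,230],g[85:106,335])
```

```text
[[0.3902, 0.108], [0.5354, 0.1111], [0.5403, -0.0182]] 0.14524949575982182
1.22
92.17
centre [0.46458212 0.02454893]
panel end [[0.4309, 0.0993], [0.4916, 0.1005]]
[0.46280223 0.02491911]
[ 85  86  86  86  86  91 102 116 128 131 133 131 129 131 130 133 133 132
 135 135 135 135 133 127 105] [226 228 229 228 227 227 227 227 228 228 226 225 225 226 229 230 226 220
 224 233 237 238 238 238 238] [224 196 178 176 176 172 155 124 114 126 136 139 140 136 120  90  71  66
  66  64  64] [237 238 238 238 238 236 227 194 159 172 199 219 226 227 228 229 229 228
 229 228 228]
```

Emit:
step_arm([
  {"delta_pos":[0.0007,-0.0003,-0.03],"yaw":0,"jaw":0},
  {"delta_pos":[0.0007,-0.0003,-0.06],"yaw":0,"jaw":0},
  {"delta_pos":[0.0007,-0.0003,-0.08],"yaw":0,"jaw":0},
  {"delta_pos":[0.0007,-0.0003,-0.09],"yaw":0,"jaw":0},
  {"delta_pos":[0.0007,-0.0003,-0.095],"yaw":0,"jaw":0},
  {"delta_pos":[0.0007,-0.0003,-0.098],"yaw":0,"jaw":0},
  {"delta_pos":[0.0007,-0.0003,-0.0995],"yaw":0,"jaw":0},
  {"delta_pos":[0.0007,-0.0003,-0.0995],"yaw":0,"jaw":0},
  {"delta_pos":[0.0007,-0.0003,-0.0995],"yaw":0,"jaw":0},
])

```text
time_s: 36.1
position: [0.4637, 0.0243, 0.0519]
tool_rot: [0.0, 0.7, 0.714, 0.0]
ft_force: [0.4, 0.3, -2.2]
grip_width: 0.0601
gripper_force: 65.2
```

Emit:
step_arm([
  {"delta_pos":[0,0,-0.001],"yaw":0,"jaw":0},
  {"delta_pos":[0,0,-0.0017],"yaw":0,"jaw":0},
  {"delta_pos":[0,0,-0.0017],"yaw":0,"jaw":0},
  {"delta_pos":[0,0,-0.0017],"yaw":0,"jaw":0},
])

```text
time_s: 36.6
position: [0.4634, 0.0244, 0.0499]
tool_rot: [-0.0, 0.7, 0.714, -0.0]
ft_force: [0.5, -0.3, -1.4]
grip_width: 0.0602
gripper_force: 65.2
```

Emit:
step_arm([
  {"delta_pos":[0,0,-0.0005],"yaw":0,"jaw":0},
  {"delta_pos":[0,0,-0.0007],"yaw":0,"jaw":0},
  {"delta_pos":[0,0,-0.0007],"yaw":0,"jaw":0},
])

```text
time_s: 36.98
position: [0.4634, 0.0244, 0.0498]
tool_rot: [0.0, 0.7, 0.714, 0.0]
ft_force: [-2.7, -0.0, 5.3]
grip_width: 0.06
gripper_force: 65.9
```

Contact. I'll release, rise and move clear, then check everything.

Emit:
step_arm([
  {"delta_pos":[0,0,0],"yaw":0,"jaw":0.8},
  {"delta_pos":[0,0,0],"yaw":0,"jaw":0.9},
  {"delta_pos":[0,0,0],"yaw":0,"jaw":0.9},
  {"delta_pos":[0,0,0.01],"yaw":0,"jaw":1},
  {"delta_pos":[0,0,0.04],"yaw":0,"jaw":1},
  {"delta_pos":[0,0,0.09],"yaw":0,"jaw":1},
  {"delta_pos":[-0.02,0.04,0.14],"yaw":0,"jaw":1},
  {"delta_pos":[-0.04,0.09,0.16],"yaw":0,"jaw":1},
  {"delta_pos":[-0.06,0.14,0.16],"yaw":0,"jaw":1},
  {"delta_pos":[-0.08,0.19,0.16],"yaw":0,"jaw":1},
])

```text
time_s: 38.22
position: [0.383, 0.216, 0.2106]
tool_rot: [0.0, 0.7, 0.714, 0.001]
ft_force: [0.3, -0.2, 0.1]
grip_width: 0.0853
gripper_force: 0.0
```

Emit:
step_arm([
  {"delta_pos":[-0.02,0.05,0],"yaw":0,"jaw":1},
  {"delta_pos":[-0.04,0.1,0],"yaw":0,"jaw":1},
  {"delta_pos":[-0.06,0.15,0],"yaw":0,"jaw":1},
  {"delta_pos":[-0.07,0.18,0],"yaw":0,"jaw":1},
  {"delta_pos":[-0.07,0.18,0],"yaw":0,"jaw":1},
  {"delta_pos":[-0.07,0.18,0],"yaw":0,"jaw":1},
])

```text
time_s: 38.98
position: [0.3135, 0.394, 0.2095]
tool_rot: [0.0, 0.7, 0.714, -0.0]
ft_force: [-0.6, -0.4, 0.0]
grip_width: 0.0854
gripper_force: 0.0
```

Run:
```python
from m import *
im,p=snap('top','t14')
cv2.imwrite('pics/c14.png',cv2.resize(im[90:260,230:470,::-1],None,fx=3.3,fy=3.3,interpolation=cv2.INTER_CUBIC))
s=status.sense(); print(s['time_s'],s['position'])
```

```text
39.025 [0.31367536 0.39364737 0.20952237]
```

View pics/c14.png

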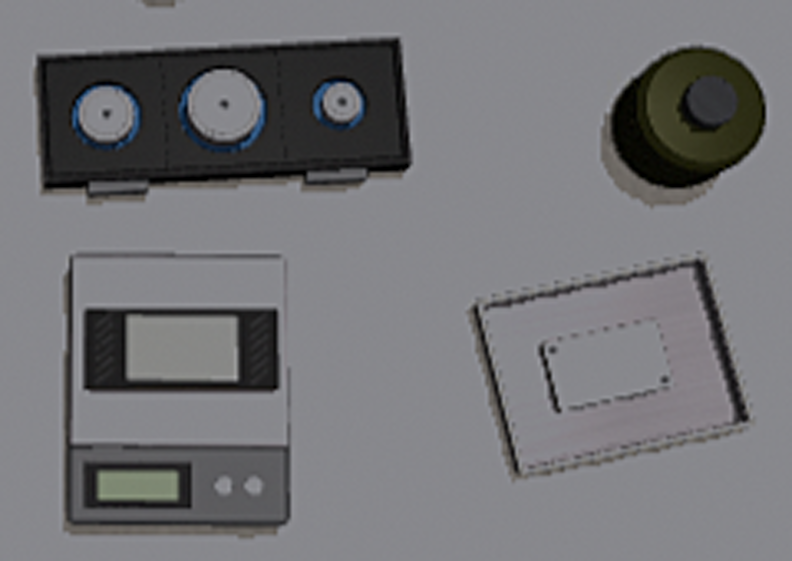

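The final top view shows all three weights seated in their own pockets. The panel lies patch up at (181,350) in the crop, against a pan centre of about (178,350), so it is roughly 2 mm off. The caul lies flat in the middle of the tray at (605,366).

```bash
python3 -c "
from station import sign_off
print(sign_off())"
```

```text
the job is handed in; nothing more can be done
None
```

I handed the job in at about 39 s of the 120 s allowed: the three weights are in their own foam pockets, the caul plate lies flat in the middle of the tray, and the panel sits patch side up about 2 mm off the middle of the scale's pan, all released; the judge's result was not shown.

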